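# Hang the check weight and hold the calibration key

## Task

Calibrate the hanging scale: first hang the check weight by its handle on the scale's hook and let go of it. Then take the key from its holder, push it into the key switch of the scale's indicator box until its head rests on the lock face (two sticky pins resist; wiggle it past them), turn it a quarter turn clockwise to its stop against the return spring, and finish still holding the key turned there, with the weight hanging freely. Leave the multimeter, the cutters and the small case where they lie.

Things in the scene. Friction and masses are not known exactly. Their poses are not given: they have to be found in the camera images.
- check_weight: loose check weight, about 0.45 kg: steel disc 56 mm in diameter, 35 mm high, with an upright bail handle of 8 mm bar (two uprights at y = -22 and +22 mm, crossbar along its y). Black grip lug on top of the crossbar, 24 mm (x) by 16 mm (y), z = 115 to 157 mm: grip that, closing along y, to leave the space under the bar free. Origin: centre of the underside, z up
- weight_bar (a point): centre of the weight's crossbar (its centre line), 115 mm above the weight's underside; axes as the weight's, the bar along y. The window under the bar, 36 mm wide (y) and 76 mm high, is open along x
- scale_stand: scale, fixed: foot 150 x 120 x 14 mm; column with black head 42 (x) x 52 (y) mm centred at x = +52, top at z = 240 mm. From it an 8 mm round hook points to -x in the plane y = 0: centre line level at z = 220 to x = +10, down 45 degrees to x = -15, z = 195, up to x = -40, z = 220, tip at x = -43, z = 227 mm. Origin: centre of the foot's underside, z up
- hook_seat (a point): where the crossbar's centre rests in the hook's V, 206 mm above the desk, bar along y; axes as the stand's: -x leads out along the hook, past its tip. The tip tops out 25 mm higher and ends 32 mm out on -x: bring the bar from -x with its centre line 30 to 55 mm above this point, the hook inside the handle's window, then lower it here
- key: loose key, 35 g, upright, tip down in its holder; origin at the tip, z up. Steel blade 5 mm thick (x), 18 mm wide (y), to z = 18 mm, ending in a point with 45 degree flanks; round shank 5 mm in diameter to z = 34 mm; flat black head 10 mm thick (x), 32 mm wide (y), z = 34 to 76 mm: grip it across the 10 mm. It fits the lock either way round (half a turn)
- key_shoulder (a point): underside of the key's head, on the key's axis, 34 mm above its tip; axes as the key's
- key_holder: the key's holder, fixed: wooden block 50 (x) x 60 (y) x 42 mm with a slot 7 x 21 mm, 37 mm deep, in its top; the key's head rests on its top. Origin: centre of the underside; axes parallel to the key's
- indicator: the scale's indicator box, fixed, 120 (x) x 130 (y) x 52 mm, dark display along the +x edge of its top and a square steel lock face 46 x 46 mm, 6 mm thick, centred at x = -15 mm on its top, with the key slot. Origin: centre of the underside, z up
- lock_mouth (a point): centre of the key slot at the lock face's upper surface, 58 mm above the desk; fixed. Slot 7 mm wide (x), 21 mm long (y), chamfered; z up. The key goes straight down 34 mm until its head rests on the face; from about 10 mm on two sticky sprung pins resist with 5 to 15 N (twist to and fro a little). It can turn from 24 mm of depth; turned, it cannot come out
- key_barrel (a joint): turn of the lock's barrel, rad: 0 at rest, grows clockwise seen from above, stop at 1.57. A spring, about 0.06 N m at the stop, turns it back when let go. The blade has up to 0.13 rad of play in it, so the key must turn about 1.7 rad to bring the barrel to its stop
- multimeter: bystander, loose: a hand-held multimeter, 160 x 83 x 47, lying face up; leave it in place. Origin: centre of the underside
- side_cutters: bystander, loose: side cutters with two handles, 156 x 50 x 15, lying flat; leave it in place. Origin: centre of the underside
- red_case: bystander, loose: a small flat parts case, 67 x 100 x 28; leave it in place. Origin: centre of the underside

How it is judged:
On the way, in this order (a step that is already met when the one before it is completed fails the run):
1. the check weight hangs by its crossbar in the scale's hook, let go (distance between weight_bar and hook_seat below 0.012 m and contact force between check_weight and scale_stand above 2 N and contact force between the fingers and check_weight below 0.2 N and angle between check_weight's own z axis and vertical below 0.2 rad), for 0.3 s.
2. the key is fully home in the lock (z of key_shoulder in the frame of lock_mouth below 0.0035 m and horizontal distance between key_shoulder and lock_mouth below 0.004 m and angle between key's own z axis and vertical below 0.15 rad), for 0.1 s.
At the end, for the whole second after the job is handed in: Weight hangs untouched and upright (0.2 rad) from the hook, crossbar within 12 mm of the seat, its load on the scale; key home (head within 3.5 mm of the face, 4 mm of the axis, upright), barrel held turned over 1.25 rad clockwise, fingers gripping the key with over 2 N (all of step 1 and all of step 2 and value of joint key_barrel above 1.25 rad and contact force between the fingers and key above 2 N); the arm keeps its last pose, push and grip.
It fails at once if the multimeter is moved more than 30 mm (distance of multimeter from where it was at the start of the episode above 0.03 m).
It fails at once if the side cutters is moved more than 30 mm (distance of side_cutters from where it was at the start of the episode above 0.03 m).
It fails at once if the red case is moved more than 30 mm (distance of red_case from where it was at the start of the episode above 0.03 m).
It also fails if it takes over 67 s, if anything falls off the work surface, if the arm or the gripper's body presses on something with over 40 N, if the wrist force passes 120 N, or if a joint passes its speed limit or range.

## Robot

A 6-joint arm with a two-finger parallel gripper is mounted at the origin on a cart in front of the work surface, level with it; the furniture and walls round the work are solid. World frame = base frame: x ahead of the robot, y to its left, z up, the work surface at z = 0. Lengths are in m, angles in rad, forces in N, time in s.
With the tool pointing down it reaches from about 0.4 to 0.925 m from the base axis. Payload 3.4 kg.
Tool frame: the origin (TCP) lies midway between the tips of the shut fingers; the grasp point (between the pads) lies 19 mm behind it; z points along the fingers, y is the line along which they close (so a half turn about z gives the same grasp; the last joint's range is limited). The gripper opens to 85 mm and grips with 20 to 120 N. Pads are 22 mm wide; open, the fingers measure 114 mm over their backs; the gripper's body (76 mm by 85 mm) begins 54 mm behind the grasp point. The pads swing forward as they close: fully open they stand 13 mm farther back than shut.
Start: joints at [1.042, 0.307, 1.506, -0, 1.328, -0.073], TCP at [0.253, 0.516, 0.231] pointing down, gripper open.
Joint ranges: [-3.12, 3.12], [-1.05, 2.28], [0.14, 2.33], [-1.42, 4.57], [0.1, 2.73], [-2.68, 2.68]. Speed limits (rad/s): [2.57, 2.57, 3.14, 3.14, 3.14, 3.14].

## Interface

Orientations are given as a 3x3 rotation matrix whose columns are the frame's x, y, z axes.
In Python, from plant import manip, optics, order, models gives the robot as it stands. The module is installed in compiled form; this text tells all that it offers.
- The arm moves only by the tool servo_tool, never from a script. Its argument "deltas" is a list of rows, each a list of 7 numbers: the shift along the tool's x, y, z in a scale on which 1.0 is 75 cm, then the turn, a rotation vector about the tool's x, y, z in a scale on which 1.0 is pi rad, then the closure, from 0 (fully open) to 1 (shut). A call has 1 to 20 rows; each row is the pose to reach, as a shift and turn from the pose commanded when the call began, along the tool's axes at that moment; what a row does not reach only later rows make up. A row lasts 1/12 s, in which the tool goes at most 41.7 mm and 7.16 degrees, less where a joint would pass 70% of its speed; a pose out of reach is approached as far as the arm can. Shift and turn numbers lie between -1 and 1, and a call with a number outside is refused. A call with a gripper value outside its range is refused whole. The fingers move at their own pace and stop on an object; "newtons" is the grip in N (left out, the last holds). Time passes only in rows, so rows that repeat a pose let the fingers close. It gives the time, the measured TCP pose, the force, the opening and the grip force at its end, in the units of the state.
- manip.read_state(): the state, without advancing time (a new reading comes with each control period).
- optics.capture(name): name is "side" or "top"; returns a dict with "img" (400x640x3 uint8, red, green, blue), "z_map" (400x640 float32, m along the optical axis (not along the pixel's ray), 0 where there is no reading), "K" (3x3 intrinsics, pixels), "R" (3x3) and "t" (3): a world point X has camera coordinates R X + t. Camera axes: x right, y down, z forward; pixel columns grow to the right and rows downward; lengths in m; the calibration is good to about 2 mm. A picture is of the moment at which its call begins.
- order.sign_off(): hands the job in; it is judged then, once.
Trained networks look in a picture, given as the dict that the camera call returned (one of the last four; its "shot" number tells which), for a name from the list of things; names that differ only in an ending like _2 or _b are one class to them, and where a whole thing is asked for, a point or a joint stands for the part that bears it (a point fixed in the world has none). Each returns a list of dicts, best first, with "conf" (0 to 1); they miss things now and then, are a little off and sometimes report something else, mostly with a low value. They report only what shows in the picture. A call takes as long as a camera call.
- models.spot_in(name, picture): "rect" ([left, top, right, bottom] in pixels, round what is visible of it).
- models.silhouettes(name, picture): "mask" (400x640 bool, what is visible of it) and "rect" ([left, top, right, bottom] in pixels, round what is visible of it).
The state is a dict: "t": time; "joints": joint angles; "joint_vel": joint speeds; "joint_torque": joint torques, N m; "tcp_pos": TCP position; "tcp_rot": TCP orientation; "ft_force": force on the tool from outside, world axes, zero at the start; "wrist_torque": the same for the moment, N m; "grip_width": opening from 0.0 (shut) to 1.0 (fully open); "finger_force": force on a finger pad.
Only numpy, scipy, OpenCV 4.12 (cv2) and the standard library are available. Lean on these libraries where they do the work, as an engineer would, in place of code of your own. Each camera call takes 0.05 s, during which the arm holds its last target. There are 200 camera calls.

## Working session

There is one attempt and no reset: what is moved stays moved. The work goes in short steps, Python scripts to look and compute and a tool call to move; the robot and the scene stay as the last step left them, time stands still between calls to the robot, and variables do not carry over. Pictures are saved under pics/ and viewed, at most 10 in all, crops included, and the job is handed in when it is done.

Besides the shell and the picture viewer there is one more tool, called after "Call:" by a JSON object that holds its "method" and its "body". servo_tool: Moves the arm, as the interface text tells. Its arguments: {"type":"object","properties":{"deltas":{"type":"array"},"newtons":{"type":"number"}},"required":["deltas"]}

```bash
mkdir -p pics
cat > h.py <<'E'
import numpy as np, cv2
from plant import manip, optics, order, models
def pts(p,mask):
    v,u=np.nonzero(mask&(p['z_map']>0)); z=p['z_map'][v,u]
    K=p['K']; c=np.stack([(u-K[0,2])/K[0,0]*z,(v-K[1,2])/K[1,1]*z,z])
    return (p['R'].T@(c-np.array(p['t']).reshape(3,1))).T
def cam(n,f=None):
    p=optics.capture(n)
    if f: cv2.imwrite('pics/'+f,p['img'][:,:,::-1])
    return p
E
python3 - <<'E'
from h import *
np.set_printoptions(precision=4,suppress=True)
print(manip.read_state())
for n in('top','side'):
    p=cam(n,n+'0.png'); print(n,-p['R'].T@np.array(p['t']).ravel(),p['R'][2])
    for o in['check_weight','scale_stand','key','key_holder','indicator','multimeter','side_cutters','red_case']:
        for m in models.silhouettes(o,p)[:2]:
            q=pts(p,m['mask']); print(o,round(m['conf'],2),np.array(m['rect']).astype(int),len(q),np.percentile(q,[2,50,98],axis=0).round(3).tolist() if len(q) else '')
E
```

```text
{'t': 0.0, 'joints': array([ 1.0415,  0.3075,  1.5077,  0.    ,  1.3284, -0.0735]), 'joint_vel': array([ 0.0007, -0.0006,  0.0006, -0.0004,  0.0002, -0.001 ]), 'joint_torque': array([  0.0003, -45.7566, -25.1913,  -0.0001,   0.0135,  -0.    ]), 'tcp_pos': array([0.2528, 0.5157, 0.2304]), 'tcp_rot': array([[-0.8979,  0.4402, -0.001 ],
       [ 0.4402,  0.8979, -0.0018],
       [ 0.0002, -0.0021, -1.    ]]), 'ft_force': array([ 0.3297, -0.0693, -0.2185]), 'wrist_torque': array([0.0204, 0.0242, 0.018 ]), 'finger_force': 0.0, 'grip_width': 0.9987820853388184}
top [0.2945 0.0515 1.5467] [ 0.1452 -0.0072 -0.9894]
check_weight 0.64 [382 200 401 219] 271 [[0.429, -0.186, 0.007], [0.451, -0.16, 0.037], [0.48, -0.138, 0.161]]
scale_stand 0.69 [274 112 311 176] 1962 [[0.574, 0.101, 0.006], [0.659, 0.156, 0.017], [0.718, 0.215, 0.243]]
key 0.43 [310 212 320 219] 36 [[0.428, 0.067, 0.051], [0.432, 0.081, 0.084], [0.438, 0.093, 0.09]]
key_holder 0.61 [305 209 326 223] 211 [[0.41, 0.051, 0.036], [0.432, 0.076, 0.043], [0.458, 0.106, 0.05]]
indicator 0.97 [375 138 424 183] 1675 [[0.555, -0.264, 0.00
[... 701 characters left out ...]
95, -0.001], [0.449, -0.175, 0.035], [0.482, -0.109, 0.157]]
scale_stand 0.55 [315 139 365 215] 1595 [[0.574, 0.096, 0.006], [0.678, 0.134, 0.019], [0.711, 0.204, 0.24]]
key 0.51 [289 209 299 224] 58 [[0.426, 0.059, 0.05], [0.429, 0.07, 0.073], [0.435, 0.09, 0.086]]
indicator 0.73 [354 245 410 297] 1963 [[0.549, -0.273, 0.002], [0.606, -0.215, 0.051], [0.683, -0.136, 0.059]]
multimeter 0.56 [246 169 287 199] 671 [[0.352, 0.286, 0.005], [0.42, 0.331, 0.03], [0.5, 0.399, 0.042]]
side_cutters 0.65 [289 158 322 175] 158 [[0.54, 0.354, -0.002], [0.589, 0.388, 0.009], [0.669, 0.404, 0.015]]
red_case 0.86 [311 321 355 361] 1040 [[0.335, -0.388, 0.002], [0.381, -0.341, 0.026], [0.427, -0.29, 0.029]]
```

Run:
```python
from h import *
np.set_printoptions(precision=4,suppress=True)
for n,(a,b,c,d) in(('top',(265,425,105,225)),('side',(270,430,130,310))):
    i=cv2.imread(f'pics/{n}0.png')[c:d,a:b]; s=min(800/(b-a),600/(d-c)); cv2.imwrite(f'pics/{n}0c.png',cv2.resize(i,None,fx=s,fy=s,interpolation=cv2.INTER_CUBIC))
P={n:cam(n) for n in('top','side')}
def band(n,o,lo,hi,xy=None):
    p=P[n]; m=np.zeros((400,640),bool)
    if xy is None:
        r=models.silhouettes(o,p)
        if not r: return
        m=r[0]['mask']
    else: m[:]=True
    q=pts(p,m); q=q[(q[:,2]>lo)&(q[:,2]<hi)]
    if xy is not None: q=q[(abs(q[:,0]-xy[0])<xy[2])&(abs(q[:,1]-xy[1])<xy[2])]
    if len(q)<3: print(n,o,lo,'few');return
    r=cv2.minAreaRect(q[:,:2].astype(np.float32)*1000)
    print(n,o,lo,hi,len(q),'med',np.median(q,axis=0),'rect',np.array(r[0]).round(1),np.array(r[1]).round(1),round(r[2],1))
for n in P:
    band(n,'weight lug',.135,.17,(.455,-.16,.06)); band(n,'weight disc',.028,.042,(.455,-.16,.06)); band(n,'bail',.05,.13,(.455,-.16,.06))
    band(n,'foot',.009,.02,(.645,.155,.11)); band(n,'head',.232,.25,(.645,.155,.11)); band(n,'hook',.18,.23,(.645,.155,.11))
    band(n,'key',.06,.095,(.432,.076,.05)); band(n,'holder',.037,.047,(.432,.076,.05))
    band(n,'ind',.045,.054,(.62,-.195,.1)); band(n,'lock',.0555,.065,(.62,-.195,.1))
```

```text
top weight lug 0.135 0.17 51 med [ 0.4547 -0.1622  0.1574] rect [ 454.9 -163.6] [14.9 24. ] 85.3
top weight disc 0.028 0.042 153 med [ 0.4485 -0.1601  0.0361] rect [ 452.7 -160.6] [53.7 46.3] 29.2
top bail 0.05 0.13 46 med [ 0.4546 -0.1566  0.1176] rect [ 453.2 -163.4] [50.9 18.3] 72.2
top foot 0.009 0.02 1258 med [0.6351 0.1571 0.0146] rect [644.5 155.2] [213.2 217.2] 0.6
top head 0.232 0.25 265 med [0.6965 0.1552 0.2408] rect [661.8 156.1] [ 52.1 115.5] 88.8
top hook 0.18 0.23 123 med [0.6712 0.1585 0.219 ] rect [662.6 161.4] [ 47.  114.6] 70.9
top key 0.06 0.095 39 med [0.432  0.0792 0.0842] rect [433.7  79.5] [ 9.4 31.6] 5.5
top holder 0.037 0.047 206 med [0.4294 0.0798 0.0425] rect [434.   79.7] [50.5 59.9] 7.5
top ind 0.045 0.054 662 med [ 0.618  -0.195   0.0514] rect [ 621.7 -196.7] [121.3 132.7] 14.1
top lock 0.0555 0.065 548 med [ 0.6202 -0.1953  0.058 ] rect [ 621.  -195.2] [118.8 129.5] 14.7
side weight lug 0.135 0.17 80 med [ 0.4509 -0.1727  0.1537] rect [ 452.  -168.4] [17.2 23.1] 77.0
side weight disc 0.028 0.042 204 med [ 0.4486 -0.1713  0.0341] rect [ 451.4 -168.7] [51.2 53.5] 64.4
side bail 0.05 0.13 97 med [ 0.4504 -0.1826  0.1016] rect [ 450.5 -169.3] [20.9 48.9] 9.2
side foot 0.009 0.02 765 med [0.6323 0.1445 0.0132] rect [643.2 153.9] [121.9 152.3] 85.9
side head 0.232 0.25 126 med [0.6925 0.1479 0.2385] rect [695.8 151.3] [53.6 43.9] 86.6
side hook 0.18 0.23 231 med [0.6781 0.1328 0.2101] rect [661.5 157.2] [ 52.1 120.7] 69.6
side key 0.06 0.095 47 med [0.4294 0.0717 0.0799] rect [431.2  74.3] [11.1 33.2] 11.1
side holder 0.037 0.047 168 med [0.426  0.0698 0.0411] rect [431.3  77. ] [51.6 62.2] 6.8
side ind 0.045 0.054 1010 med [ 0.613  -0.211   0.0514] rect [ 619.3 -198.8] [123. 132.] 14.7
side lock 0.0555 0.065 261 med [ 0.6113 -0.202   0.0573] rect [ 625.6 -206.4] [107.2 103.1] 89.7
```

View pics/top0c.png

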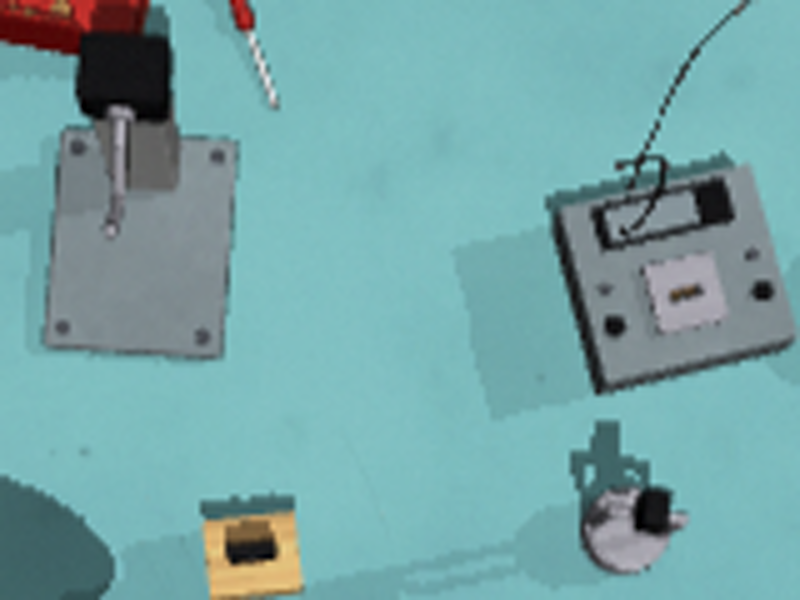

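View pics/side0c.png

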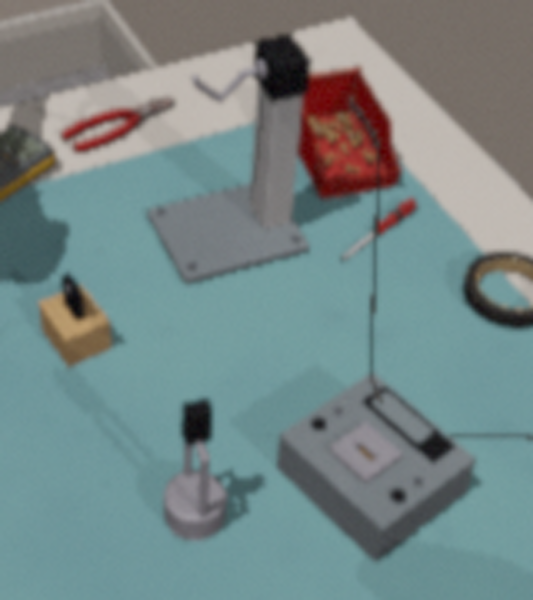

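```bash
cat > fit.py <<'E'
from h import *
from scipy.optimize import least_squares
def box(q,c,s):
    d=abs(q-np.array(c))-np.array(s)/2; return np.linalg.norm(np.maximum(d,0),axis=1)+np.minimum(d.max(1),0)
def cyl(q,r,z0,z1):
    d=np.stack([np.hypot(q[:,0],q[:,1])-r,abs(q[:,2]-(z0+z1)/2)-(z1-z0)/2],1); return np.linalg.norm(np.maximum(d,0),axis=1)+np.minimum(d.max(1),0)
def cap(q,a,b,r):
    a,b=np.array(a),np.array(b); h=np.clip((q-a)@(b-a)/((b-a)@(b-a)),0,1); return np.linalg.norm(q-a-h[:,None]*(b-a),axis=1)-r
mm=lambda *a:np.array(a)/1000
M={
'weight':lambda q:np.minimum.reduce([cyl(q,.028,0,.035),box(q,mm(0,0,136),mm(24,16,42)),cap(q,mm(0,-22,115),mm(0,22,115),.004),cap(q,mm(0,-22,35),mm(0,-22,115),.004),cap(q,mm(0,22,35),mm(0,22,115),.004)]),
'stand':lambda q:np.minimum.reduce([box(q,mm(0,0,7),mm(150,120,14)),box(q,mm(52,0,212),mm(42,52,56)),cap(q,mm(30,0,220),mm(10,0,220),.004),cap(q,mm(10,0,220),mm(-15,0,195),.004),cap(q,mm(-15,0,195),mm(-40,0,220),.004),cap(q,mm(-40,0,220),mm(-43,0,227),.004)]),
'holder':lambda q:np.minimum(box(q,mm(0,0,21),mm(50,60,42)),box(q,mm(0,0,63),mm(10,32,42))),
'ind':lambda q:np.minimum(box(q,mm(0,0,26),mm(120,130,52)),box(q,mm(-15,0,55),mm(46,46,6)))}
G={'weight':(.453,-.165,-.1),'stand':(.643,.154,-.05),'holder':(.433,.078,.12),'ind':(.6205,-.1977,.25)}
R={'weight':(.06,.006,.17),'stand':(.115,.006,.25),'holder':(.06,.006,.1),'ind':(.1,.006,.066)}
def loc(q,p):
    c,s=np.cos(p[2]),np.sin(p[2]); d=q[:,:2]-p[:2]; return np.c_[d@[c,s],d@[-s,c],q[:,2]]
def run(names=list(G),P=None,joint=True):
    P=P or [cam('top'),cam('side')]; D=[]
    for n in names:
        for k,p in enumerate(P):
            q=pts(p,np.ones((400,640),bool)); g=G[n]
            q=q[(np.linalg.norm(q[:,:2]-g[:2],axis=1)<R[n][0])&(q[:,2]>R[n][1])&(q[:,2]<R[n][2])]
            l=loc(q,g); ok=abs(M[n](l))<.012
            if n=='stand': ok&=~((l[:,2]>.02)&(l[:,2]<.17))
            D.append((n,k,q[ok]))
    def f(x):
        o=[]
        for n,k,q in D:
            i=names.index(n); b=x[-3:]*(1-2*k); r=M[n](loc(q+b,x[3*i:3*i+3])); o.append(r)
        return np.r_[np.concatenate(o),x[-3:]*3]
    x=least_squares(f,np.r_[np.concatenate([G[n] for n in names]),0,0,0],loss='soft_l1',f_scale=.002).x
    for i,n in enumerate(names): print(n,x[3*i:3*i+2].round(4),'yaw deg',np.degrees(x[3*i+2]).round(2))
    for n,k,q in D:
        i=names.index(n); print(n,k,len(q),'rms mm',(1e3*np.sqrt(np.mean(M[n](loc(q+x[-3:]*(1-2*k),x[3*i:3*i+3]))**2))).round(2),end='; ')
    print('bias',x[-3:].round(4)); return x
if __name__=='__main__':
    x=run()
    for i in range(1): 
        for j,n in enumerate(list(G)): G[n]=tuple(x[3*j:3*j+3])
        run()
E
python3 fit.py
```

```text
weight [ 0.454  -0.1656] yaw deg -6.41
stand [0.6458 0.1568] yaw deg -2.81
holder [0.433  0.0782] yaw deg 7.16
ind [ 0.6201 -0.1975] yaw deg 14.25
weight 0 288 rms mm 3.08; weight 1 479 rms mm 1.29; stand 0 1691 rms mm 2.95; stand 1 1214 rms mm 2.18; holder 0 318 rms mm 3.17; holder 1 355 rms mm 1.38; ind 0 1587 rms mm 3.56; ind 1 1893 rms mm 2.16; bias [-0.001  -0.0011 -0.0009]
weight [ 0.4539 -0.1655] yaw deg -7.91
stand [0.6457 0.1575] yaw deg -3.27
holder [0.4329 0.0787] yaw deg 7.2
ind [ 0.6202 -0.1974] yaw deg 14.37
weight 0 290 rms mm 2.97; weight 1 481 rms mm 1.3; stand 0 1722 rms mm 3.05; stand 1 1220 rms mm 2.27; holder 0 325 rms mm 3.3; holder 1 356 rms mm 1.48; ind 0 1574 rms mm 3.45; ind 1 1891 rms mm 2.04; bias [-0.0011 -0.0011 -0.0008]
```

```bash
cat > d.py <<'E'
from plant import manip
import numpy as np,sys
from scipy.spatial.transform import Rotation as Ro
def d(*targets):
    s=manip.read_state(); R=np.array(s['tcp_rot']); p=np.array(s['tcp_pos'])
    for x,y,z,a in targets:
        c,n=np.cos(np.radians(a)),np.sin(np.radians(a)); T=np.array([[c,n,0],[n,-c,0],[0,0,-1]])
        print([round(v,2) for v in (R.T@(np.array([x,y,z])-p)*100)],[round(v,1) for v in Ro.from_matrix(R.T@T).as_rotvec(degrees=True)])
    print('t',round(s['t'],2),'pos',p.round(4),'yaw',np.degrees(np.arctan2(R[1,0],R[0,0])).round(2),'tilt',R[:2,2].round(3),'F',np.round(s['ft_force'],1),'ff',s['finger_force'],'w',s['grip_width'],'j6',s['joints'][5])
if __name__=='__main__': d(*[tuple(map(float,a.split(','))) for a in sys.argv[1:]])
E
python3 d.py .46,.2,.24,163 .454,-.1655,.2,172.5 .454,-.1655,.12,172.5
```

```text
[np.float64(-32.5), np.float64(-19.3), np.float64(-0.87)] [np.float64(0.0), np.float64(-0.0), np.float64(-9.1)]
[np.float64(-48.05), np.float64(-52.38), np.float64(3.13)] [np.float64(0.0), np.float64(-0.0), np.float64(-18.6)]
[np.float64(-48.05), np.float64(-52.38), np.float64(11.13)] [np.float64(0.0), np.float64(-0.0), np.float64(-18.6)]
t 1.2 pos [0.2531 0.5163 0.2313] yaw 153.89 tilt [-0.  0.] F [ 0.1 -0.1  0.3] ff 0.0 w 0.9988955071268989 j6 -0.07349997487263493
```

Careful with the scale: shifts go in shares of 75 cm and turns go in shares of pi rad. That gives: -52.38 cm / 75 = -0.6984, -48.05 cm / 75 = -0.6407, -18.6 degrees / 180 = -0.1033.

Call:
{"method": "servo_tool", "body": {"deltas": [[-0.0533,-0.032,-0.0027,0,0,-0.0056,0],[-0.1067,-0.064,-0.004,0,0,-0.0167,0],[-0.16,-0.0947,-0.0053,0,0,-0.0278,0],[-0.2133,-0.1267,-0.0067,0,0,-0.0389,0],[-0.2667,-0.1587,-0.008,0,0,-0.05,0],[-0.32,-0.1933,-0.0093,0,0,-0.05,0],[-0.3733,-0.2333,-0.0107,0,0,-0.0556,0],[-0.4133,-0.28,-0.0107,0,0,-0.0611,0],[-0.44,-0.3267,-0.0107,0,0,-0.0667,0],[-0.4667,-0.3733,-0.0067,0,0,-0.0722,0],[-0.4933,-0.42,0,0,0,-0.0778,0],[-0.52,-0.4667,0.0067,0,0,-0.0833,0],[-0.5467,-0.5133,0.0133,0,0,-0.0889,0],[-0.5733,-0.56,0.02,0,0,-0.0944,0],[-0.6,-0.6067,0.0267,0,0,-0.1,0],[-0.62,-0.6533,0.0333,0,0,-0.1033,0],[-0.6333,-0.684,0.04,0,0,-0.1033,0],[-0.6407,-0.6984,0.0413,0,0,-0.1033,0],[-0.6407,-0.6984,0.0413,0,0,-0.1033,0],[-0.6407,-0.6984,0.0413,0,0,-0.1033,0]], "newtons": 50}}

```text
t: 2.87
tcp_pos: [0.4538, -0.1668, 0.2]
tcp_rot: [[-0.991, 0.134, -0.0], [0.134, 0.991, 0.001], [0.001, 0.001, -1.0]]
ft_force: [0.2, 0.2, -0.0]
grip_width: 1.001
finger_force: 0.0
```

```bash
python3 d.py .454,-.1655,.121,172.5
python3 - <<'E'
from h import *
ims=[]
for n,(a,b,c,d) in(('top',(350,430,160,240)),('side',(290,370,210,310))):
    p=cam(n); ims.append(cv2.resize(p['img'][c:d,a:b,::-1],(400,int(400*(d-c)/(b-a)))))
h=min(i.shape[0] for i in ims); cv2.imwrite('pics/w1.png',np.hstack([i[:h] for i in ims]))
E
```

```text
[np.float64(-0.01), np.float64(0.13), np.float64(7.9)] [np.float64(0.0), np.float64(-0.0), np.float64(-0.2)]
t 2.87 pos [ 0.4538 -0.1668  0.2   ] yaw 172.28 tilt [-0.     0.001] F [ 0.2  0.2 -0. ] ff 0.0 w 1.0008925260041968 j6 -1.8761084460073316
```

View pics/w1.png

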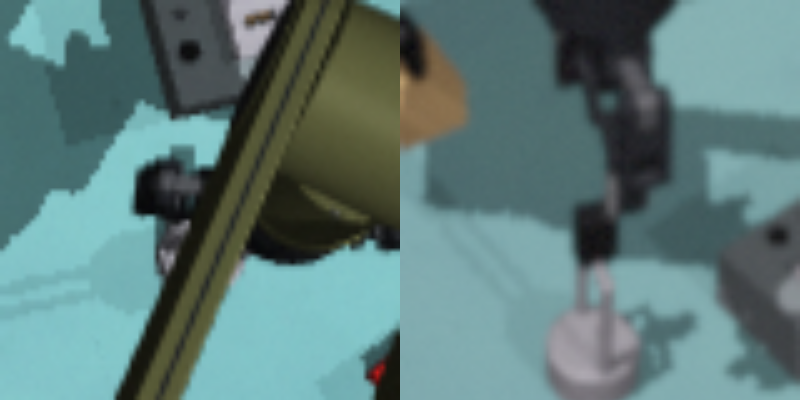

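The side view shows the open fingers over the lug (lug at 595,235 in the crop). Next I descend and close.

Converted, 7.9 cm / 75 = 0.1053, 6.5 cm / 75 = 0.0867.

Call:
{"method": "servo_tool", "body": {"deltas": [[0,0.0017,0.0267,0,0,0,0],[0,0.0017,0.06,0,0,0,0],[0,0.0017,0.0867,0,0,0,0],[0,0.0017,0.1053,0,0,0,0],[0,0.0017,0.1053,0,0,0,0.4],[0,0.0017,0.1053,0,0,0,0.7],[0,0.0017,0.1053,0,0,0,1],[0,0.0017,0.1053,0,0,0,1],[0,0.0017,0.1053,0,0,0,1],[0,0.0017,0.1053,0,0,0,1],[0,0.0017,0.1053,0,0,0,1],[0,0.0017,0.1053,0,0,0,1]], "newtons": 70}}

```text
t: 3.97
tcp_pos: [0.4552, -0.1646, 0.1225]
tcp_rot: [[-0.991, 0.131, 0.003], [0.131, 0.991, -0.001], [-0.003, -0.0, -1.0]]
ft_force: [0.9, -0.6, 7.6]
grip_width: 0.178
finger_force: 69.7
```

```bash
python3 d.py .454,-.1655,.25,172.5;python3 -c "
import fit
fit.R['weight']=(.06,.006,.115)
fit.run(['weight'])"
```

```text
[np.float64(0.07), np.float64(-0.11), np.float64(-12.75)] [np.float64(-0.0), np.float64(0.2), np.float64(-0.0)]
t 3.97 pos [ 0.4552 -0.1646  0.1225] yaw 172.47 tilt [ 0.003 -0.001] F [ 0.9 -0.6  7.6] ff 69.70609545707703 w 0.17774284221626885 j6 -1.8742199586825163
weight [ 0.4526 -0.1655] yaw deg -6.74
weight 0 38 rms mm 3.94; weight 1 350 rms mm 1.32; bias [ 0.0006 -0.0013 -0.0006]
```

```bash
python3 d.py .457,-.164,.2555,172.5 .547,.164,.2555,176.7 .632,.159,.2555,176.7
```

```text
[np.float64(-0.21), np.float64(0.08), np.float64(-13.3)] [np.float64(-0.0), np.float64(0.1), np.float64(-0.0)]
[np.float64(-4.83), np.float64(33.77), np.float64(-13.3)] [np.float64(-0.0), np.float64(0.1), np.float64(-4.2)]
[np.float64(-13.32), np.float64(34.39), np.float64(-13.28)] [np.float64(-0.0), np.float64(0.1), np.float64(-4.2)]
t 4.07 pos [ 0.4552 -0.1646  0.1225] yaw 172.47 tilt [ 0.003 -0.001] F [-0.5  0.5  6.3] ff 69.73897933959961 w 0.17657272953782502 j6 -1.8742230586187523
```

Converted, 33.77 cm / 75 = 0.4503, -13.3 cm / 75 = -0.1773, -4.2 degrees / 180 = -0.0233.

Call:
{"method": "servo_tool", "body": {"deltas": [[0,0,-0.0133,0,0.0006,0,1],[0,0,-0.0467,0,0.0006,0,1],[0,0,-0.0867,0,0.0006,0,1],[-0.0027,0.0133,-0.1267,0,0.0006,0,1],[-0.008,0.0467,-0.16,0,0.0006,-0.0028,1],[-0.0133,0.0867,-0.1773,0,0.0006,-0.0056,1],[-0.02,0.1267,-0.1773,0,0.0006,-0.0083,1],[-0.0253,0.1667,-0.1773,0,0.0006,-0.0111,1],[-0.0307,0.2067,-0.1773,0,0.0006,-0.0139,1],[-0.036,0.2467,-0.1773,0,0.0006,-0.0167,1],[-0.0413,0.2867,-0.1773,0,0.0006,-0.0194,1],[-0.0467,0.3267,-0.1773,0,0.0006,-0.0222,1],[-0.052,0.3667,-0.1773,0,0.0006,-0.0233,1],[-0.0573,0.4027,-0.1773,0,0.0006,-0.0233,1],[-0.0613,0.4307,-0.1773,0,0.0006,-0.0233,1],[-0.064,0.4467,-0.1773,0,0.0006,-0.0233,1],[-0.0644,0.4503,-0.1773,0,0.0006,-0.0233,1],[-0.0644,0.4503,-0.1773,0,0.0006,-0.0233,1],[-0.0644,0.4503,-0.1773,0,0.0006,-0.0233,1]]}}

```text
t: 5.65
tcp_pos: [0.5454, 0.1629, 0.2537]
tcp_rot: [[-0.998, 0.058, -0.004], [0.058, 0.998, -0.002], [0.004, -0.002, -1.0]]
ft_force: [0.4, 0.4, -5.5]
grip_width: 0.179
finger_force: 69.4
```

```bash
python3 d.py .632,.159,.2555,176.7
python3 - <<'E'
import fit
from h import *
P=[cam('top'),cam('side')]
# weight lifted: shift model up
dz=.133
M0=fit.M['weight']; fit.M['weight']=lambda q:M0(q-np.array([0,0,.1335]))
fit.G['weight']=(.546,.1635,-.06); fit.R['weight']=(.06,.12,.25)
fit.run(['weight'],P)
a,b,c,d=270,370,125,215
cv2.imwrite('pics/s2.png',cv2.resize(P[1]['img'][c:d,a:b,::-1],None,fx=6,fy=6,interpolation=2))
E
```

```text
[np.float64(-8.67), np.float64(0.11), np.float64(-0.22)] [np.float64(-0.1), np.float64(-0.2), np.float64(-0.0)]
t 5.65 pos [0.5454 0.1629 0.2537] yaw 176.67 tilt [-0.004 -0.002] F [ 0.4  0.4 -5.5] ff 69.40250158309937 w 0.17915308344913605 j6 -1.2959549049797345
weight [0.5447 0.1614] yaw deg -3.18
weight 0 215 rms mm 2.61; weight 1 317 rms mm 1.9; bias [-0.0012 -0.0012 -0.0009]
```

View pics/s2.png

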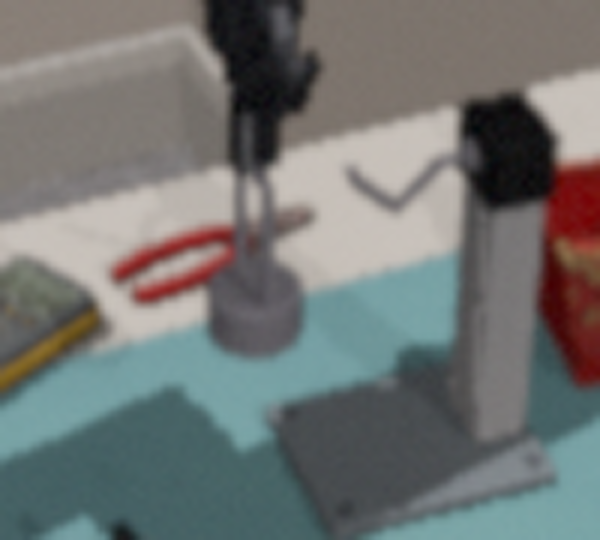

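The weight hangs upright in the grip at (250,300), and the hook tip is at (350,170). I move over the hook, then lower.

Converted, -8.6 cm / 75 = -0.1147, 3.6 cm / 75 = 0.048.

Call:
{"method": "servo_tool", "body": {"deltas": [[-0.0133,0.0003,0,0,0,0,1],[-0.04,0.0007,0,0,0,0,1],[-0.0667,0.0013,0,0,0,0,1],[-0.0933,0.0013,0,0,0,0,1],[-0.1093,0.002,0,0,0,0,1],[-0.1147,0.0027,0,0,0,0,1],[-0.1147,0.0027,0.0067,0,0,0,1],[-0.1147,0.0027,0.02,0,0,0,1],[-0.1147,0.0027,0.0333,0,0,0,1],[-0.1147,0.0027,0.0427,0,0,0,1],[-0.1147,0.0027,0.048,0,0,0,1],[-0.1147,0.0027,0.048,0,0,0,1]]}}

```text
t: 6.75
tcp_pos: [0.6315, 0.1611, 0.2181]
tcp_rot: [[-0.998, 0.058, -0.002], [0.058, 0.998, -0.0], [0.002, -0.001, -1.0]]
ft_force: [-0.7, -1.2, -1.7]
grip_width: 0.172
finger_force: 70.0
```

```bash
python3 d.py .6314,.16,.2135,176.7
python3 - <<'E'
import fit
from h import *
P=[cam('top'),cam('side')]
a,b,c,d=300,380,110,200
cv2.imwrite('pics/s3.png',cv2.resize(P[1]['img'][c:d,a:b,::-1],None,fx=6.5,fy=6.5,interpolation=2))
E
```

```text
[np.float64(0.01), np.float64(-0.11), np.float64(0.46)] [np.float64(-0.0), np.float64(-0.1), np.float64(-0.0)]
t 6.75 pos [0.6315 0.1611 0.2181] yaw 176.7 tilt [-0.002 -0.   ] F [-0.7 -1.2 -1.7] ff 69.99791264533997 w 0.17205010230346549 j6 -1.3282247988808822
```

View pics/s3.png

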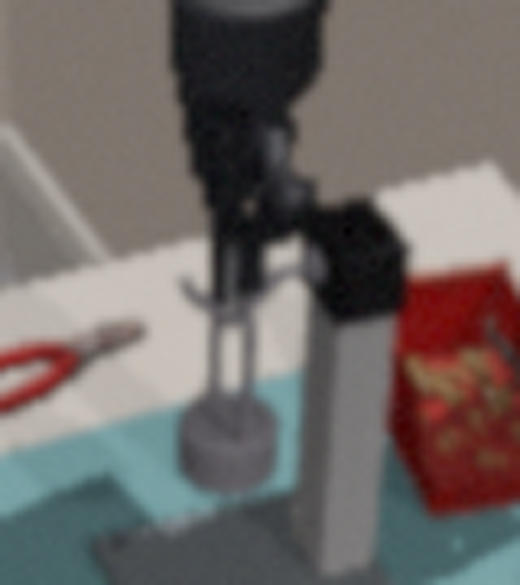

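The hook now runs through the bail window at about (235,300). I lower the rest of the way.

Converted, 0.4 cm / 75 = 0.0053, 0.3 cm / 75 = 0.004.

Call:
{"method": "servo_tool", "body": {"deltas": [[0,-0.0007,0.002,0,0,0,1],[0,-0.0013,0.004,0,0,0,1],[0,-0.0013,0.0053,0,0,0,1],[0,-0.0013,0.0053,0,0,0,1],[0,-0.0013,0.0053,0,0,0,1]]}}

```text
t: 7.27
tcp_pos: [0.6318, 0.161, 0.2176]
tcp_rot: [[-0.998, 0.057, 0.001], [0.057, 0.998, 0.002], [-0.0, 0.002, -1.0]]
ft_force: [-5.9, -0.1, 12.4]
grip_width: 0.182
finger_force: 72.3
```

Contact came on the inner slope, so I shift out about 4 mm and lower again.

Call:
{"method": "servo_tool", "body": {"deltas": [[0.0027,0,-0.0027,0,0,0,1],[0.0053,0,-0.0027,0,0,0,1],[0.0053,0,-0.0013,0,0,0,1],[0.0053,0,0,0,0,0,1],[0.0053,0,0,0,0,0,1]]}}

```text
t: 7.68
tcp_pos: [0.6312, 0.161, 0.2179]
tcp_rot: [[-0.998, 0.058, 0.007], [0.058, 0.998, 0.002], [-0.007, 0.002, -1.0]]
ft_force: [0.9, -0.7, 10.9]
grip_width: 0.178
finger_force: 72.2
```

Call:
{"method": "servo_tool", "body": {"deltas": [[-0.0027,0,-0.0027,0,0,0,1],[-0.0033,0,-0.004,0,0,0,1],[-0.0033,0,-0.004,0,0,0,0.75],[-0.0033,0,-0.004,0,0,0,0.6],[-0.0033,0,-0.004,0,0,0,0.4],[-0.0033,0,-0.004,0,0,0,0.3],[-0.0033,0,-0.004,0,0,0,0.3],[-0.0033,0,-0.004,0,0,0,0.3]]}}

```text
t: 8.35
tcp_pos: [0.6303, 0.1603, 0.2168]
tcp_rot: [[-0.998, 0.058, -0.003], [0.058, 0.998, -0.0], [0.003, -0.0, -1.0]]
ft_force: [-0.1, 0.3, 0.0]
grip_width: 0.699
finger_force: 0.0
```

```bash
python3 d.py .6314,.16,.2135,176.7
python3 - <<'E'
import fit
from h import *
P=[cam('top'),cam('side')]
M0=fit.M['weight']; fit.M['weight']=lambda q:M0(q-np.array([0,0,.091]))
fit.G['weight']=(.631,.1585,-.06); fit.R['weight']=(.04,.08,.175)
x=fit.run(['weight'],P)
print(x)
a,b,c,d=300,380,110,200
cv2.imwrite('pics/s4.png',cv2.resize(P[1]['img'][c:d,a:b,::-1],None,fx=6.5,fy=6.5,interpolation=2))
E
```

```text
[np.float64(-0.11), np.float64(-0.02), np.float64(0.33)] [np.float64(-0.0), np.float64(-0.1), np.float64(-0.0)]
t 8.35 pos [0.6303 0.1603 0.2168] yaw 176.68 tilt [-0.003 -0.   ] F [-0.1  0.3  0. ] ff 0.0 w 0.6987212363746312 j6 -1.329200672877317
weight [0.6292 0.1589] yaw deg -2.34
weight 0 214 rms mm 4.04; weight 1 244 rms mm 4.05; bias [-0.0007 -0.0011 -0.002 ]
[ 0.62918958  0.158883   -0.04083066 -0.00065527 -0.00107811 -0.00197763]
```

View pics/s4.png

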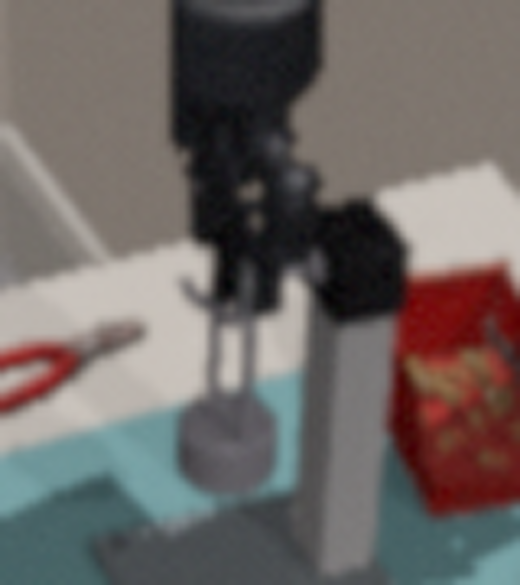

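The weight is released and hangs in the V (disc at 228,440). I lift clear and go to the key.

```bash
python3 d.py .6303,.1603,.30,176.7 .4329,.0785,.15,97.2 .4329,.0785,.05,97.2
```

```text
[np.float64(0.03), np.float64(-0.0), np.float64(-8.3)] [np.float64(-0.0), np.float64(-0.1), np.float64(-0.0)]
[np.float64(19.24), np.float64(-9.31), np.float64(6.74)] [np.float64(-0.1), np.float64(-0.1), np.float64(79.5)]
[np.float64(19.22), np.float64(-9.31), np.float64(16.74)] [np.float64(-0.1), np.float64(-0.1), np.float64(79.5)]
t 8.45 pos [0.6305 0.1603 0.217 ] yaw 176.69 tilt [-0.002  0.   ] F [ 0.1 -0.2  0.8] ff 0.0 w 0.7016755812775013 j6 -1.329215349176131
```

Converted, 19.2 cm / 75 = 0.256, -8.3 cm / 75 = -0.1107, 79.5 degrees / 180 = 0.4417.

Call:
{"method": "servo_tool", "body": {"deltas": [[0,0,-0.0133,0,0,0,0.3],[0,0,-0.0467,0,0,0,0.3],[0,0,-0.0867,0,0,0,0.3],[0.0067,0,-0.1107,0,0,0,0.3],[0.04,-0.0133,-0.1107,0,0,0.0222,0.3],[0.0867,-0.0333,-0.1107,0,0,0.0611,0.3],[0.1333,-0.056,-0.0933,0,0,0.1,0.3],[0.1733,-0.08,-0.0667,0,0,0.1389,0.3],[0.2133,-0.1,-0.04,0,0,0.1778,0.3],[0.24,-0.116,-0.0133,0,0,0.2167,0.3],[0.256,-0.124,0.0133,0,0,0.2556,0.3],[0.256,-0.124,0.04,0,0,0.2944,0.3],[0.256,-0.124,0.0667,0,0,0.3333,0.3],[0.256,-0.124,0.0867,0,0,0.3722,0.3],[0.256,-0.124,0.0893,0,0,0.4111,0.3],[0.256,-0.124,0.0893,0,0,0.4417,0.3],[0.256,-0.124,0.0893,0,0,0.4417,0.3],[0.256,-0.124,0.0893,0,0,0.4417,0.3]]}}

```text
t: 9.95
tcp_pos: [0.434, 0.0787, 0.1512]
tcp_rot: [[-0.128, 0.992, -0.0], [0.992, 0.128, 0.0], [0.0, -0.0, -1.0]]
ft_force: [0.1, 0.1, 1.2]
grip_width: 0.705
finger_force: 0.0
```

```bash
python3 d.py .4329,.0785,.05,97.2
python3 - <<'E'
import fit
from h import *
P=[cam('top'),cam('side')]
fit.G['holder']=(.4329,.0785,.125);fit.R['holder']=(.06,.006,.087)
fit.run(['holder'],P)
M0=fit.M['weight']; fit.M['weight']=lambda q:M0(q-np.array([0,0,.091]))
fit.G['weight']=(.630,.1585,-.06); fit.R['weight']=(.04,.085,.26)
fit.run(['weight'],P)
a,b,c,d=260,370,110,240
cv2.imwrite('pics/s5.png',cv2.resize(P[1]['img'][c:d,a:b,::-1],None,fx=4.6,fy=4.6,interpolation=2))
E
```

```text
[np.float64(-0.01), np.float64(-0.11), np.float64(10.12)] [np.float64(-0.0), np.float64(-0.0), np.float64(0.1)]
t 9.95 pos [0.434  0.0787 0.1512] yaw 97.34 tilt [-0.  0.] F [0.1 0.1 1.2] ff 0.0 w 0.705077940166139 j6 -0.045100995298212036
holder [0.4327 0.0777] yaw deg 6.78
holder 0 58 rms mm 3.41; holder 1 358 rms mm 1.48; bias [-0.0009 -0.0002 -0.0005]
weight [0.6296 0.1588] yaw deg -4.03
weight 0 344 rms mm 3.55; weight 1 416 rms mm 4.49; bias [-0.001  -0.0012 -0.0031]
```

View pics/s5.png

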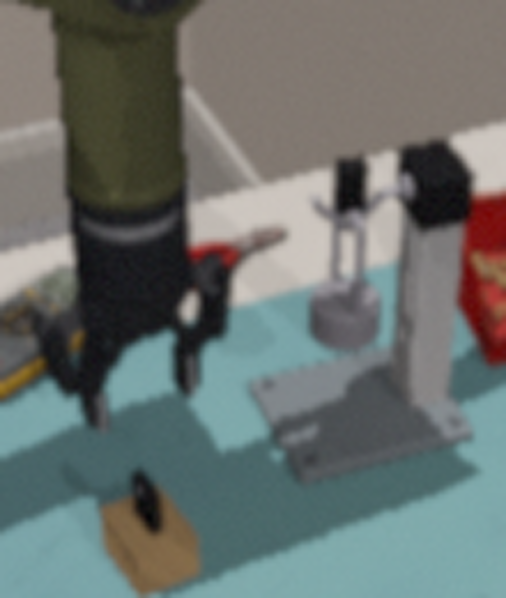

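The weight hangs in the hook at (345,250), and the fingers straddle the key at (145,500). Now I descend and grip.

Converted, 10.1 cm / 75 = 0.1347, 9.6 cm / 75 = 0.128, 0.2 degrees / 180 = 0.0011.

Call:
{"method": "servo_tool", "body": {"deltas": [[0,-0.0013,0.0267,0,0,0.0011,0.3],[0,-0.0016,0.0667,0,0,0.0011,0.3],[0,-0.0016,0.1067,0,0,0.0011,0.3],[0,-0.0016,0.128,0,0,0.0011,0.4],[0,-0.0016,0.1347,0,0,0.0011,0.6],[0,-0.0016,0.1347,0,0,0.0011,0.7],[0,-0.0016,0.1347,0,0,0.0011,0.8],[0,-0.0016,0.1347,0,0,0.0011,1],[0,-0.0016,0.1347,0,0,0.0011,1],[0,-0.0016,0.1347,0,0,0.0011,1]], "newtons": 60}}

```text
t: 10.88
tcp_pos: [0.4332, 0.0786, 0.0506]
tcp_rot: [[-0.122, 0.993, 0.001], [0.993, 0.122, 0.0], [0.0, 0.001, -1.0]]
ft_force: [0.0, 0.1, 3.3]
grip_width: 0.108
finger_force: 58.9
```

```bash
python3 d.py .433,.0785,.11,97.2 .6057,-.2011,.125,104.3
```

```text
[np.float64(-0.0), np.float64(-0.01), np.float64(-5.94)] [np.float64(0.1), np.float64(-0.0), np.float64(-0.2)]
[np.float64(-29.86), np.float64(13.73), np.float64(-7.43)] [np.float64(0.1), np.float64(-0.0), np.float64(-7.3)]
t 10.88 pos [0.4332 0.0786 0.0506] yaw 96.99 tilt [0.001 0.   ] F [0.  0.1 3.3] ff 58.85833561420441 w 0.10833365907836023 j6 -0.03922216914456281
```

Run:
```python
from h import *
import fit
P=[cam('top'),cam('side')]
fit.G['ind']=(.6202,-.1974,.25)
x=fit.run(['ind'],P)
a=x[2];c=np.array([x[0]-.015*np.cos(a),x[1]-.015*np.sin(a)]);print('mouth fit',c.round(4))
for k,p in enumerate(P):
    # resample lock plane z=.058, 0.25mm grid, +-30mm
    g=np.arange(-.03,.0301,.00025); X,Y=np.meshgrid(g,g)
    b=x[3:]*(1-2*k)
    W=np.stack([c[0]+X*np.cos(a)-Y*np.sin(a)-b[0],c[1]+X*np.sin(a)+Y*np.cos(a)-b[1],np.full_like(X,.058)-b[2]],-1)
    q=W@p['R'].T+np.array(p['t']).ravel(); u=q@p['K'].T; u=u[...,:2]/u[...,2:]
    im=cv2.remap(p['img'],u[...,0].astype(np.float32),u[...,1].astype(np.float32),cv2.INTER_CUBIC).astype(float)
    gr=im.mean(2); 
    inn=(abs(X)<.018)&(abs(Y)<.018); med=np.median(gr[inn]); w=np.clip(med-25-gr,0,None)*inn
    print('slot local mm',(w*X).sum()/w.sum()*1e3,(w*Y).sum()/w.sum()*1e3, 'std',1e3*np.sqrt((w*X**2).sum()/w.sum()),1e3*np.sqrt((w*Y**2).sum()/w.sum()))
    # face extents: brightness
    br=gr>med-25
    rx=gr[abs(Y[:,0])<.009].mean(0)
    ry=gr[:,abs(X[0])<.009].mean(1)
    gx=np.gradient(cv2.GaussianBlur(rx.reshape(1,-1),(0,0),4).ravel());gy=np.gradient(cv2.GaussianBlur(ry.reshape(1,-1),(0,0),4).ravel())
    L=(g<-.016);Rr=(g>.016)
    print('face edges x',g[L][gx[L].argmax()],g[Rr][gx[Rr].argmin()],'y',g[L][gy[L].argmax()],g[Rr][gy[Rr].argmin()])
```

```text
ind [ 0.6202 -0.1974] yaw deg 14.3
ind 0 1578 rms mm 3.51; ind 1 1884 rms mm 1.96; bias [-0.0011 -0.0012 -0.0007]
mouth fit [ 0.6057 -0.2012]
slot local mm -0.5609717480246251 0.2006099954016919 std 2.207120884794942 6.2196743452256555
face edges x -0.02149999999999999 0.022500000000000048 y -0.023249999999999993 0.022250000000000048
slot local mm -2.069839140177819 -1.2698969469462054 std 2.579305493935747 4.888848077195927
face edges x -0.022999999999999993 0.023000000000000048 y -0.022749999999999992 0.023000000000000048
```

Converted, -29.86 cm / 75 = -0.3981, -29.5 cm / 75 = -0.3933, -7.3 degrees / 180 = -0.0406.

Call:
{"method": "servo_tool", "body": {"deltas": [[0,0,-0.0133,0,0,0,1],[0,0,-0.04,0,0,0,1],[0,0,-0.08,0,0,0,1],[-0.0133,0.0067,-0.1067,0,0,0,1],[-0.0533,0.0267,-0.12,0,0,-0.0056,1],[-0.0933,0.044,-0.12,0,0,-0.0111,1],[-0.1333,0.0627,-0.12,0,0,-0.0167,1],[-0.1733,0.08,-0.12,0,0,-0.0222,1],[-0.2133,0.0987,-0.12,0,0,-0.0278,1],[-0.2533,0.1173,-0.12,0,0,-0.0333,1],[-0.2933,0.136,-0.12,0,0,-0.0389,1],[-0.3333,0.1533,-0.12,0,0,-0.0406,1],[-0.3733,0.172,-0.12,0,0,-0.0406,1],[-0.3933,0.1813,-0.12,0,0,-0.0406,1],[-0.3981,0.1831,-0.12,0,0,-0.0406,1],[-0.3981,0.1831,-0.12,0,0,-0.0406,1]]}}

```text
t: 12.32
tcp_pos: [0.6049, -0.2022, 0.1388]
tcp_rot: [[-0.245, 0.969, -0.002], [0.969, 0.245, 0.0], [0.001, -0.002, -1.0]]
ft_force: [-0.9, 0.3, -0.3]
grip_width: 0.109
finger_force: 59.6
```

```bash
python3 d.py .6060,-.2007,.106,104.3 .6060,-.2007,.092,104.3
```

```text
[np.float64(0.12), np.float64(0.15), np.float64(3.28)] [np.float64(-0.1), np.float64(-0.1), np.float64(-0.1)]
[np.float64(0.11), np.float64(0.15), np.float64(4.68)] [np.float64(-0.1), np.float64(-0.1), np.float64(-0.1)]
t 12.32 pos [ 0.6049 -0.2022  0.1388] yaw 104.19 tilt [-0.002  0.   ] F [-0.9  0.3 -0.3] ff 59.55313503742218 w 0.10872599453404072 j6 -0.6360915939211271
```

Call:
{"method": "servo_tool", "body": {"deltas": [[0.0013,0.002,0.0133,0,0,0,1],[0.0013,0.002,0.0333,0,0,0,1],[0.0013,0.002,0.0427,0,0,0,1],[0.0013,0.002,0.048,0,0,0,1],[0.0013,0.002,0.0533,0,0,0,1],[0.0013,0.002,0.0587,0,0,0,1],[0.0013,0.002,0.0613,0,0,0,1],[0.0013,0.002,0.0627,0,0,0,1],[0.0013,0.002,0.0627,0,0,0,1]]}}

```text
t: 13.07
tcp_pos: [0.606, -0.1998, 0.0922]
tcp_rot: [[-0.247, 0.969, -0.002], [0.969, 0.247, 0.0], [0.0, -0.001, -1.0]]
ft_force: [0.5, -0.2, 0.1]
grip_width: 0.108
finger_force: 59.6
```

```bash
python3 d.py .6060,-.2007,.092,104.3
```

```text
[np.float64(-0.08), np.float64(-0.02), np.float64(0.02)] [np.float64(-0.1), np.float64(-0.0), np.float64(-0.0)]
t 13.07 pos [ 0.606  -0.1998  0.0922] yaw 104.29 tilt [-0.002  0.   ] F [ 0.5 -0.2  0.1] ff 59.57500755786896 w 0.10846075675993566 j6 -0.633551883243263
```

The tip is 8 mm into the slot with no force. I push on with a wiggle.

Converted, 2.4 cm / 75 = 0.032, 2.3 cm / 75 = 0.0307, -4 degrees / 180 = -0.0222.

Call:
{"method": "servo_tool", "body": {"deltas": [[-0.0007,0,0.0027,0,0,0.0167,1],[-0.0007,0,0.0067,0,0,0.0222,1],[-0.0007,0,0.0093,0,0,-0.0111,1],[-0.0007,0,0.012,0,0,-0.0222,1],[-0.0007,0,0.0147,0,0,0.0111,1],[-0.0007,0,0.0173,0,0,0.0222,1],[-0.0007,0,0.02,0,0,-0.0111,1],[-0.0007,0,0.0227,0,0,-0.0222,1],[-0.0007,0,0.0253,0,0,0.0111,1],[-0.0007,0,0.028,0,0,0.0222,1],[-0.0007,0,0.0293,0,0,-0.0111,1],[-0.0007,0,0.0307,0,0,-0.0222,1],[-0.0007,0,0.032,0,0,0,1],[-0.0007,0,0.032,0,0,0,1]]}}

```text
t: 14.23
tcp_pos: [0.6071, -0.2015, 0.0693]
tcp_rot: [[-0.245, 0.97, 0.001], [0.97, 0.245, -0.002], [-0.002, 0.0, -1.0]]
ft_force: [-0.9, -2.3, 2.9]
grip_width: 0.109
finger_force: 60.3
```

```bash
python3 d.py .6060,-.2007,.0666,104.3
```

```text
[np.float64(0.11), np.float64(-0.09), np.float64(0.27)] [np.float64(0.0), np.float64(0.1), np.float64(-0.1)]
t 14.23 pos [ 0.6071 -0.2015  0.0693] yaw 104.17 tilt [ 0.001 -0.002] F [-0.9 -2.3  2.9] ff 60.28350591659546 w 0.10904111515307105 j6 -0.6323306298716637
```

Converted, 0.6 cm / 75 = 0.008, 0.5 cm / 75 = 0.0067, 4 degrees / 180 = 0.0222.

Call:
{"method": "servo_tool", "body": {"deltas": [[0,0,0.0013,0,0,0.0167,1],[0,0,0.0027,0,0,0.0222,1],[0,0,0.004,0,0,-0.0111,1],[0,0,0.0053,0,0,-0.0167,1],[0,0,0.0067,0,0,0,1],[0,0,0.008,0,0,0,1],[0,0,0.008,0,0,0,1],[0,0,0.008,0,0,0,1]]}}

```text
t: 14.9
tcp_pos: [0.6072, -0.2014, 0.0666]
tcp_rot: [[-0.248, 0.969, 0.002], [0.969, 0.248, -0.002], [-0.003, 0.002, -1.0]]
ft_force: [-5.9, 1.2, 21.9]
grip_width: 0.112
finger_force: 63.2
```

```bash
python3 d.py .6060,-.2007,.0666,104.3
```

```text
[np.float64(0.1), np.float64(-0.1), np.float64(-0.0)] [np.float64(0.1), np.float64(0.2), np.float64(0.1)]
t 14.9 pos [ 0.6072 -0.2014  0.0666] yaw 104.36 tilt [ 0.002 -0.002] F [-5.9  1.2 21.9] ff 63.15843343734741 w 0.11192332165149506 j6 -0.6355089218907719
```

Converted, -0.15 cm / 75 = -0.002, -0.1 cm / 75 = -0.0013, 45 degrees / 180 = 0.25.

Call:
{"method": "servo_tool", "body": {"deltas": [[0,-0.0013,-0.0013,0,0,0.0167,1],[0,-0.0013,-0.002,0,0,0.05,1],[0,-0.0013,-0.002,0,0,0.0833,1],[0,-0.0013,-0.002,0,0,0.1167,1],[0,-0.0013,-0.002,0,0,0.15,1],[0,-0.0013,-0.002,0,0,0.1833,1],[0,-0.0013,-0.002,0,0,0.2167,1],[0,-0.0013,-0.002,0,0,0.25,1],[0,-0.0013,-0.002,0,0,0.25,1]]}}

```text
t: 15.65
tcp_pos: [0.6056, -0.2016, 0.0666]
tcp_rot: [[0.513, 0.858, 0.001], [0.858, -0.513, -0.002], [-0.001, 0.001, -1.0]]
ft_force: [-4.5, -0.9, 14.4]
grip_width: 0.104
finger_force: 61.9
```

```bash
python3 d.py .6060,-.2007,.0666,59.3; python3 -c "
from plant import manip;print(manip.read_state()['wrist_torque'])"
```

```text
[np.float64(0.1), np.float64(-0.01), np.float64(0.0)] [np.float64(0.1), np.float64(0.1), np.float64(-0.2)]
t 15.65 pos [ 0.6056 -0.2016  0.0666] yaw 59.11 tilt [ 0.001 -0.002] F [-4.5 -0.9 14.4] ff 61.9366979598999 w 0.10411705053065073 j6 0.15341627722394888
[-0.04813967  0.81819919 -0.11451148]
```

Converted, 54 degrees / 180 = 0.3.

Call:
{"method": "servo_tool", "body": {"deltas": [[0,0,0,0,0,0.0333,1],[0,0,0,0,0,0.0667,1],[0,0,0,0,0,0.1,1],[0,0,0,0,0,0.1333,1],[0,0,0,0,0,0.1667,1],[0,0,0,0,0,0.2,1],[0,0,0,0,0,0.2333,1],[0,0,0,0,0,0.2611,1],[0,0,0,0,0,0.2833,1],[0,0,0,0,0,0.2944,1],[0,0,0,0,0,0.3,1],[0,0,0,0,0,0.3,1]], "newtons": 80}}

```text
t: 16.65
tcp_pos: [0.6044, -0.2001, 0.0667]
tcp_rot: [[0.996, 0.093, -0.002], [0.093, -0.996, 0.0], [-0.001, -0.001, -1.0]]
ft_force: [-6.6, 2.7, 17.5]
grip_width: 0.101
finger_force: 79.1
```

```bash
python3 d.py
python3 - <<'E'
from h import *
import fit
print(manip.read_state()['wrist_torque'])
P=[cam('top'),cam('side')]
a,b,c,d=300,420,140,300
cv2.imwrite('pics/s6.png',cv2.resize(P[1]['img'][c:d,a:b,::-1],None,fx=3.7,fy=3.7,interpolation=2))
M0=fit.M['weight']; fit.M['weight']=lambda q:M0(q-np.array([0,0,.091]))
fit.G['weight']=(.630,.1585,-.06); fit.R['weight']=(.04,.085,.26)
fit.run(['weight'],P)
E
```

```text
t 16.65 pos [ 0.6044 -0.2001  0.0667] yaw 5.32 tilt [-0.002  0.   ] F [-6.6  2.7 17.5] ff 79.13847327232361 w 0.1012908265372218 j6 1.0920410128185325
[0.55884543 1.00972235 0.04835607]
weight [0.6296 0.1582] yaw deg -4.04
weight 0 342 rms mm 2.92; weight 1 243 rms mm 5.38; bias [-0.0015 -0.0015 -0.0045]
```

View pics/s6.png

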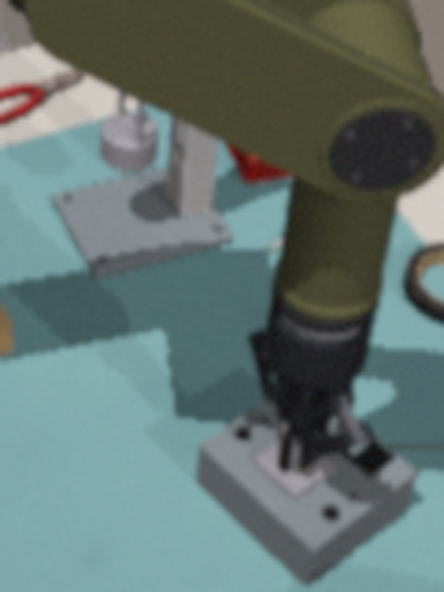

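```bash
python3 -c "
from plant import order;print(order.sign_off())"
```

```text
the job is handed in; nothing more can be done
None
```

I handed the job in at about 17 s: the check weight was hanging free on the hook, and the key was fully in the lock, turned about 99° clockwise and still gripped. The sign-off gave no verdict, and the barrel angle was inferred from the tool's turn, not measured.

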